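Part the nested rivet cups and stand each in its own stand

TASK

On the leatherworker's table two aluminium rivet cups are nested snugly one inside the other. Draw the tall narrow cup straight up out of the short wide one, and stand both cups upright in the square wooden stands: the narrow cup in the stand with the smaller round well, the wide cup in the stand with the larger well, each sitting flat on the floor of its well. Set them down gently, do not let them drop.

Things in the scene. Friction and masses are not known exactly. Their poses are not given: they have to be found in the camera images.
- narrow_cup_center (a point): Tall narrow cup of bare aluminium, a straight round cylinder open at the top: 45 mm outside diameter, 100 mm high, wall 3 mm, about 110 g. It starts upright inside the wide cup with about 2 mm of play all round, standing on that cup's inner floor, so its foot is 5 mm above the table and its upper 49 mm stand out above the wide cup's rim. The point is on its axis half-way up (50 mm above its foot, 50 mm below its rim); its z axis points to its open end.
- wide_cup_center (a point): Short wide cup of bare aluminium, a straight round cylinder open at the top: 62 mm outside diameter, 49 mm bore, 56 mm high, floor 5 mm thick, about 220 g. It starts upright on the table with the narrow cup in it; neither is fixed. The point is on its axis half-way up (28 mm above its foot and 28 mm below its rim); its z axis points to its open end.
- small_stand_well (a point): Square wooden stand fixed to the table, 104 x 104 mm and 12 mm high, with one round well of 60 mm diameter in the middle, 7 mm deep, its floor lined dark brown; it takes the narrow cup (the wide one does not fit). The point is the centre of the well's floor, 5 mm above the table; z is up, x and y run along the stand's sides.
- large_stand_well (a point): Square wooden stand fixed to the table, 104 x 104 mm and 12 mm high like the other, but its round well has 80 mm diameter, also 7 mm deep and lined dark brown; it is for the wide cup. The point is the centre of the well's floor, 5 mm above the table; z is up, x and y run along the stand's sides.

How it is judged:
On the way:
1. the narrow cup is out of the wide one: their axes stand more than 60 mm apart (horizontal distance between narrow_cup_center and wide_cup_center above 0.06 m), for 0.2 s.
At the end, for the whole second after the job is handed in: The narrow cup stands in the smaller well (centre within 12 mm of the well's axis) and the wide cup in the larger well (within 14 mm); both upright within 0.1 rad, resting on the well's floor (height within 4 mm) and still (below 0.03 m/s) (horizontal distance between narrow_cup_center and small_stand_well below 0.012 m and z of narrow_cup_center in the frame of small_stand_well between 0.046 and 0.054 m and angle between each of narrow_cup_center, wide_cup_center's own z axis and vertical below 0.1 rad and linear speed of each of narrow_cup, wide_cup below 0.03 m/s and horizontal distance between wide_cup_center and large_stand_well below 0.014 m and z of wide_cup_center in the frame of large_stand_well between 0.024 and 0.032 m); the robot touches nothing.
It fails at once if the narrow cup falls freely (touching nothing) faster than 0.7 m/s, a drop of about 25 mm (linear speed of narrow_cup above 0.7 m/s and contact force between narrow_cup and anything else below 0.02 N).
It fails at once if the wide cup falls freely (touching nothing) faster than 0.7 m/s, a drop of about 25 mm (linear speed of wide_cup above 0.7 m/s and contact force between wide_cup and anything else below 0.02 N).
It also fails if it takes over 56 s, if anything falls off the work surface, if the arm or the gripper's body presses on something with over 40 N, if the wrist force passes 120 N, or if a joint passes its speed limit or range.

ROBOT

A 7-joint arm with a two-finger parallel gripper is mounted at the origin on the work surface. World frame = base frame: x ahead of the robot, y to its left, z up, the work surface at z = 0. Lengths are in m, angles in rad, forces in N, time in s.
With the tool pointing down it reaches from about 0.35 to 0.9 m from the base axis. Payload 7.2 kg.
Tool frame: the origin (TCP) lies midway between the tips of the shut fingers; the grasp point (between the pads) lies 19 mm behind it; y points along the fingers, x is the direction in which the jaws open and shut, and the axes are right-handed (so a half turn about y gives the same grasp; the last joint's range is limited). The gripper opens to 88 mm and grips with 3 to 60 N. Pads are 20 mm wide; open, the fingers measure 115 mm over their backs; the gripper's body (75 mm by 178 mm) begins 61 mm behind the grasp point.
Start: joints at [-1.321, 0.411, -0.013, 1.596, 0.006, 1.134, -0.082], TCP at [0.195, 0.594, 0.223] pointing down, gripper open.
Joint ranges: [-2.95, 2.95], [-0.29, 1.99], [-1.47, 1.44], [0.14, 2.54], [-1.03, 4.17], [0.13, 1.85], [-2.86, 2.86]. Speed limits (rad/s): [2.39, 2.39, 3.01, 3.01, 3.14, 3.14, 3.14].

INTERFACE

Orientations are given as [roll, pitch, yaw] about the fixed x, y, z axes, in that order (R = Rz(yaw) Ry(pitch) Rx(roll)).
In Python, from rig import read_state, grab_frame, get_calibration, order, look_for, spot_point gives the robot as it stands.
- The arm moves only by the tool play_rows, never from a script. Its argument "steps" is a list of rows, each a list of 7 numbers: the closure, from 0 (fully open) to 1 (shut), then the shift along the world's x, y, z in mm, then the turn, a rotation vector about the world's x, y, z in degrees. In form: [[jaw, tx, ty, tz, ax, ay, az], ...]. A call has 1 to 8 rows; each row shifts and turns the commanded pose from where the row before left it; what a row does not reach is not made up. A row lasts 1/12 s, in which the tool goes at most 41.7 mm and 7.16 degrees, less where a joint would pass 70% of its speed; a pose out of reach is approached as far as the arm can. A call is refused whole if a number of a shift passes 41.7 or a number of a turn 7.16, either way. A call with a gripper value outside its range is refused whole. The fingers move at their own pace and stop on an object; "grip_force" is the grip in N (left out, the last holds). Time passes only in rows, so rows that do not move let the fingers close. It gives the time, the measured TCP pose, the force and the opening at its end, in the units of the state.
- read_state(): the state, without advancing time (a new reading comes with each control period).
- grab_frame(name): name is "scene" or "top" or "wrist"; returns (picture, depth): 384x512x3 uint8, red, green, blue; 384x512 float32, m along the optical axis (not along the pixel's ray), 0 where there is no reading.
- get_calibration(name): a dict with "fx", "fy", "cx", "cy" (pixels), "T" (4x4, takes a point from camera to world coordinates); the wrist camera has in their place "mount" (4x4, takes a point from camera to tool coordinates, whose origin is the TCP and whose axes are the tool frame's). Camera axes: x right, y up, looking along -z (the intrinsics and any distortion apply to the point x, -y, -z); pixel columns grow to the right and rows downward; lengths in m; the calibration is good to about 2 mm. A picture is of the moment at which its call begins: read the wrist's pose just before it. get_calibration takes no time and is no camera call.
- order.job_done(): hands the job in, once; it reports no verdict.
Trained networks look in the newest picture that a camera, given by its name, has taken for a name from the list of things; names that differ only in an ending like _2 or _b are one class to them, and where a whole thing is asked for, a point or a joint stands for the part that bears it (a point fixed in the world has none). Each returns a list of dicts, best first, with "score" (0 to 1); they miss things now and then, are a little off and sometimes report something else, mostly with a low value. They report only what shows in the picture. A call takes as long as a camera call.
- look_for(name, camera): "xyz" ([x, y, z] in m, in the coordinates of the camera as it stood for that picture, good to about 4 mm: the middle of the surface that is visible of it).
- spot_point(name, camera): "xyz" ([x, y, z] in m, in the coordinates of the camera as it stood for that picture, good to about 4 mm: a listed point, or the origin of a listed thing).
The state is a dict: "clock": time; "joint_pos": joint angles; "joint_velocities": joint speeds; "tau": joint torques, N m; "tcp_pos": TCP position; "tcp_rot": TCP orientation; "ft_force": force on the tool from outside, world axes, zero at the start; "ft_torque": the same for the moment, N m; "opening": finger opening in m.
Only numpy, scipy, OpenCV 4.12 (cv2) and the standard library are available. Lean on these libraries where they do the work, as an engineer would, in place of code of your own. Each camera call takes 0.05 s, during which the arm holds its last target. There are 200 camera calls.

## Working session

There is one attempt and no reset: what is moved stays moved. The work goes in short steps, Python scripts to look and compute and a tool call to move; the robot and the scene stay as the last step left them, time stands still between calls to the robot, and variables do not carry over. Pictures are saved under pics/ and viewed, about 8 in all and at most 12, crops included, and the job is handed in when it is done.

Besides the shell and the picture viewer there is one more tool, called after "Request:" by a JSON object that holds its "fn" and its "kwargs", one argument or row to a line. play_rows: Moves the arm, as the interface text tells. Its arguments: {"type":"object","properties":{"steps":{"type":"array"},"grip_force":{"type":"number"}},"required":["steps"]}

```bash
mkdir -p pics; cat > h.py <<'E'
import numpy as np, cv2
from rig import read_state, grab_frame, get_calibration, order, look_for, spot_point
def w(cam,p):
    T=np.array(get_calibration(cam)["T"]); return (T@np.r_[p,1])[:3]
NAMES=["narrow_cup_center","wide_cup_center","small_stand_well","large_stand_well"]
def cloud(cam,d):
    c=get_calibration(cam); v,u=np.indices(d.shape)
    P=np.stack([(u-c["cx"])/c["fx"]*d,-(v-c["cy"])/c["fy"]*d,-d],-1)
    T=np.array(c["T"]); return P@T[:3,:3].T+T[:3,3]
E
python3 - <<'E'
from h import *
s=read_state(); print(s)
for cam in ["scene","top"]:
    im,d=grab_frame(cam); cv2.imwrite(f"pics/{cam}1.png",im[:,:,::-1])
    np.save(f"{cam}1.npy",d)
    print({k:v for k,v in get_calibration(cam).items()})
    for n in NAMES:
        print(cam,n,[(round(r["score"],2),w(cam,r["xyz"]).round(4)) for r in spot_point(n,cam)][:3])
E
```

```text
{'clock': 0.0, 'joint_pos': array([-1.32119452,  0.41187452, -0.01271481,  1.59701249,  0.0055894 ,
        1.13430436, -0.08223752]), 'joint_velocities': array([-1.37821764e-04,  6.74312854e-05, -2.88182454e-04, -3.92391922e-04,
       -1.26665664e-03,  4.52645033e-04, -5.07080845e-05]), 'tau': array([-8.51018176e-04, -5.87948334e+01,  6.40933793e-01, -2.91090202e+01,
       -5.40058943e-02,  1.83470064e-02,  1.64947232e-04]), 'tcp_pos': array([0.19517995, 0.59322325, 0.2218378 ]), 'tcp_rot': array([-1.57089647e+00,  1.56003526e-03,  1.25297948e+00]), 'ft_force': array([ 0.28962744, -0.11007779, -0.23961083]), 'ft_torque': array([0.02576791, 0.02155382, 0.03502942]), 'opening': 0.08786583401314621}
{'fx': 414.0527094424224, 'fy': 414.0527094424224, 'cx': 257.63917173312586, 'cy': 191.65446196227367, 'T': array([[ 0.24532873, -0.76297259,  0.5980691 ,  1.0265371 ],
       [ 0.96935983,  0.20099485, -0.14121823, -0.10638587],
       [-0.01246317,  0.61438905,  0.78890479,  0.71777218],
       [ 0.        ,  0.        ,  0.        ,  1.        ]])}
scene narrow_cup_center [(0.58, array
[... 172 characters left out ...]
and_well [(0.57, array([ 0.5198, -0.2631,  0.0027]))]
{'fx': 381.6425160817161, 'fy': 381.6425160817161, 'cx': 255.9593149400268, 'cy': 187.49341902191128, 'T': array([[ 0.01770541,  0.99825827, -0.05627563,  0.49074845],
       [-0.99978694,  0.01827366,  0.00959912,  0.00699921],
       [ 0.01061077,  0.05609368,  0.99836913,  0.78825769],
       [ 0.        ,  0.        ,  0.        ,  1.        ]])}
top narrow_cup_center [(0.6, array([0.565 , 0.2636, 0.0599]))]
top wide_cup_center [(0.81, array([0.5629, 0.2639, 0.0307])), (0.6, array([0.5647, 0.2636, 0.0587]))]
top small_stand_well [(0.83, array([0.5254, 0.0059, 0.0045]))]
top large_stand_well [(0.65, array([ 0.5246, -0.2621,  0.0048]))]
```

View pics/top1.png

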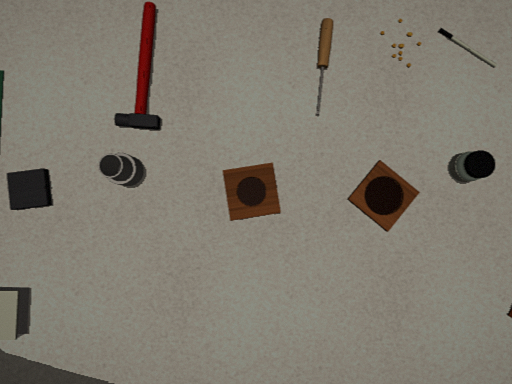

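```bash
python3 - <<'E'
from h import *
d=np.load("top1.npy"); P=cloud("top",d)
def fit(m):
    q=P[m][:,:2].astype(np.float32); c,r=cv2.minEnclosingCircle(q); return np.round(c,4),round(r,4),len(q),q.min(0),q.max(0)
z=P[...,2]; ok=d>0
def near(x,y,r): return ok&(np.hypot(P[...,0]-x,P[...,1]-y)<r)
m=near(.564,.264,.08)
print("narrow top",fit(m&(z>.095)),np.median(z[m&(z>.095)]))
print("wide rim",fit(m&(z>.049)&(z<.062)))
for c in [(.526,.006),(.5245,-.262)]:
    n=near(*c,.085)
    hh=n&(z>.009)&(z<.016); print("stand",cv2.minAreaRect(P[hh][:,:2].astype(np.float32)),np.median(z[hh]))
    n=near(*c,.045)&(z<.0085); print("well",fit(n),np.median(z[n]), P[n][:,:2].mean(0))
print("table",np.median(z[near(.42,.1,.03)]))
from scipy.spatial.transform import Rotation as R
s=read_state(); Rt=R.from_euler('xyz',s['tcp_rot']).as_matrix(); print(Rt.round(3)); print(get_calibration("wrist"))
E
```

```text
narrow top (array([0.5642, 0.2631]), 0.0226, 218, array([0.54295695, 0.24074654], dtype=float32), array([0.5866053 , 0.28563046], dtype=float32)) 0.10448653270783037
wide rim (array([0.5642, 0.2623]), 0.0307, 333, array([0.5338925 , 0.23261976], dtype=float32), array([0.5942361 , 0.28744704], dtype=float32))
stand ((0.5271474123001099, 0.010096266865730286), (0.10412828624248505, 0.10395043343305588), 10.0753755569458) 0.013051757146023468
well (array([0.5273, 0.0102]), 0.03, 615, array([ 0.49864286, -0.01929332], dtype=float32), array([0.5565008 , 0.03840003], dtype=float32)) 0.006329880678396016 [0.5269965  0.00988336]
stand ((0.5236078500747681, -0.2601974606513977), (0.10511942207813263, 0.10466761142015457), 51.411346435546875) 0.012853686898175343
well (array([ 0.5239, -0.2618]), 0.0399, 1067, array([ 0.48500633, -0.30069277], dtype=float32), array([ 0.5634296 , -0.22237118], dtype=float32)) 0.006428257383789271 [ 0.52351698 -0.26155891]
table 0.0007871894737787599
[[ 0.312  0.    -0.95 ]
 [ 0.95  -0.     0.312]
 [-0.    -1.    -0.   ]]
{'fx': 287.6678926709737, 'fy': 287.6678926709737, 'cx': 257.59787239624865, 'cy': 189.32504253180755, 'mount': array([[ 9.99999773e-01,  6.66162511e-04, -1.01269900e-04,
         5.69837274e-07],
       [-2.89028466e-04,  2.88305913e-01, -9.57538311e-01,
        -1.61549770e-01],
       [-6.08679415e-04,  9.57538123e-01,  2.88306040e-01,
         7.88686565e-02],
       [ 0.00000000e+00,  0.00000000e+00,  0.00000000e+00,
         1.00000000e+00]])}
```

The top view shows the nested cups at (117,168), the small stand at (251,191) and the large stand at (383,195). A similar-looking cup at (480,165) is a distractor. The fitted sizes agree with the given ones, so I'm moving above the cups.

Request:
{"fn": "play_rows", "kwargs": {
  "steps": [
    [0,23,-20.7,-3,0,0,0],
    [0,23,-20.7,-3,0,0,0],
    [0,23,-20.7,-3,0,0,0],
    [0,23,-20.7,-3,0,0,0],
    [0,23,-20.7,-3,0,0,0],
    [0,23,-20.7,-3,0,0,0],
    [0,23,-20.7,-3,0,0,0],
    [0,23,-20.7,-3,0,0,0]
  ]
}}

```text
clock: 1.17
tcp_pos: [0.3803, 0.427, 0.1987]
tcp_rot: [-1.571, -0.0, 1.253]
ft_force: [0.0, -0.0, -0.1]
opening: 0.0876
```

Request:
{"fn": "play_rows", "kwargs": {
  "steps": [
    [0,23,-20.7,-3,0,0,0],
    [0,23,-20.7,-3,0,0,0],
    [0,23,-20.7,-3,0,0,0],
    [0,23,-20.7,-3,0,0,0],
    [0,23,-20.7,-3,0,0,0],
    [0,23,-20.7,-3,0,0,0],
    [0,23,-20.7,-3,0,0,0],
    [0,0,0,0,0,0,0]
  ]
}}

```text
clock: 1.83
tcp_pos: [0.545, 0.2767, 0.1773]
tcp_rot: [-1.574, 0.002, 1.245]
ft_force: [0.1, -1.7, -0.6]
opening: 0.0879
```

Request:
{"fn": "play_rows", "kwargs": {
  "steps": [
    [0,0,0,0,0,0,0],
    [0,0,0,0,0,0,0]
  ]
}}

```text
clock: 2.0
tcp_pos: [0.5399, 0.2837, 0.1775]
tcp_rot: [-1.57, -0.0, 1.253]
ft_force: [-0.3, 0.1, 0.1]
opening: 0.0875
```

```bash
cat >> h.py <<'E'
from scipy.spatial.transform import Rotation as R
def wristpose():
    s=read_state(); T=np.eye(4); T[:3,:3]=R.from_euler('xyz',s['tcp_rot']).as_matrix(); T[:3,3]=s['tcp_pos']
    return T@np.array(get_calibration("wrist")["mount"]),s
def wcloud(T,d):
    c=get_calibration("wrist"); v,u=np.indices(d.shape)
    P=np.stack([(u-c["cx"])/c["fx"]*d,-(v-c["cy"])/c["fy"]*d,-d],-1)
    return P@T[:3,:3].T+T[:3,3]
E
python3 - <<'E'
from h import *
T,s=wristpose(); im,d=grab_frame("wrist"); cv2.imwrite("pics/w1.png",im[:,:,::-1]); print(s['tcp_pos'],s['tcp_rot'],s['ft_force'])
P=wcloud(T,d); z=P[...,2]
m=(d>0)&(np.hypot(P[...,0]-.564,P[...,1]-.263)<.045)
for a,b in [(.101,.109),(.052,.060)]:
    q=P[m&(z>a)&(z<b)][:,:2].astype(np.float32)
    print(len(q), cv2.minEnclosingCircle(q) if len(q) else None)
for n in NAMES[:2]: print([(r["score"],(T@np.r_[r["xyz"],1])[:3].round(4)) for r in spot_point(n,"wrist")][:2])
E
```

```text
[0.53988479 0.28367341 0.17751202] [-1.57010223e+00 -1.72719039e-04  1.25301247e+00] [-0.28757756  0.13806091  0.10270904]
549 ((0.5644049048423767, 0.2625049948692322), 0.022658158093690872)
826 ((0.564205527305603, 0.26232075691223145), 0.03079003281891346)
[(0.77, array([0.5639, 0.2631, 0.0572]))]
[]
```

View pics/w1.png

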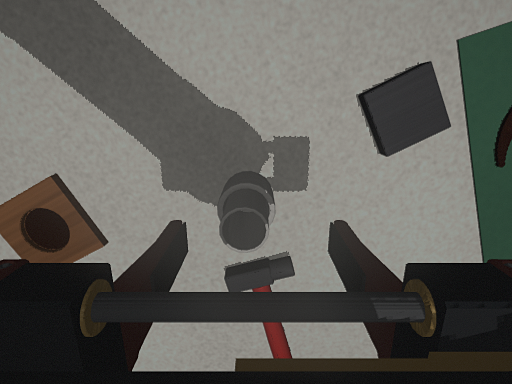

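The wrist view shows the narrow cup's rim at (243,228), between the open fingers at (180,225) and (340,225). Both cameras agree on the axis, about (0.5643, 0.2626). Next I centre over it and descend.

Request:
{"fn": "play_rows", "kwargs": {
  "steps": [
    [0,12.3,-10.5,0,0,0,0],
    [0,12,-10.5,0,0,0,0],
    [0,0,0,-20,0,0,0],
    [0,0,0,-24,0,0,0],
    [0,0,0,-24,0,0,0],
    [0,0,0,-24,0,0,0],
    [0,0,0,-20,0,0,0],
    [0,0,0,0,0,0,0]
  ],
  "grip_force": 20
}}

```text
clock: 2.82
tcp_pos: [0.5614, 0.2623, 0.0618]
tcp_rot: [-1.566, 0.004, 1.255]
ft_force: [-1.6, -0.3, -0.9]
opening: 0.088
```

Request:
{"fn": "play_rows", "kwargs": {
  "steps": [
    [0,0,0,0,0,0,0],
    [0.3,0,0,0,0,0,0],
    [0.4,0,0,0,0,0,0],
    [0.5,0,0,0,0,0,0],
    [0.6,0,0,0,0,0,0],
    [0.7,0,0,0,0,0,0],
    [0.7,0,0,0,0,0,0],
    [0.7,0,0,0,0,0,0]
  ]
}}

```text
clock: 3.48
tcp_pos: [0.5647, 0.2622, 0.0659]
tcp_rot: [-1.571, -0.0, 1.253]
ft_force: [-0.1, 0.0, 0.9]
opening: 0.0447
```

Request:
{"fn": "play_rows", "kwargs": {
  "steps": [
    [1,0,0,0,0,0,0],
    [1,0,0,0,0,0,0],
    [1,0,0,2,0,0,0],
    [1,0,0,3,0,0,0],
    [1,0,0,4,0,0,0],
    [1,0,0,4,0,0,0],
    [1,0,0,2,0,0,0],
    [1,0,0,0,0,0,0]
  ]
}}

```text
clock: 4.15
tcp_pos: [0.565, 0.2624, 0.0814]
tcp_rot: [-1.572, -0.001, 1.253]
ft_force: [-0.5, -1.0, -0.5]
opening: 0.0449
```

```bash
python3 - <<'E'
from h import *
print(read_state()['ft_force'], read_state()['tcp_pos'])
im,d=grab_frame("scene"); cv2.imwrite("pics/s2.png",cv2.resize(im[130:330,330:,::-1],None,fx=3,fy=3))
P=cloud("scene",d);z=P[...,2];m=(d>0)&(np.hypot(P[...,0]-.564,P[...,1]-.263)<.036)
print(np.histogram(z[m],bins=np.arange(0,.2,.005)))
E
```

```text
[-0.52879438 -0.98377196 -0.53275509] [0.56501388 0.26236855 0.08140545]
(array([ 86,  46,  45,  41,  47,  45,  46,  49,  47,  54,  93, 146,  37,
        35,  34,  36,  50,  87,  72, 100,  94,  96,  97, 106,  80,  29,
        31,  29,  26,  12,   9,   5,   6,   6,  14,  87,  26,  52,  22]), array([0.   , 0.005, 0.01 , 0.015, 0.02 , 0.025, 0.03 , 0.035, 0.04 ,
       0.045, 0.05 , 0.055, 0.06 , 0.065, 0.07 , 0.075, 0.08 , 0.085,
       0.09 , 0.095, 0.1  , 0.105, 0.11 , 0.115, 0.12 , 0.125, 0.13 ,
       0.135, 0.14 , 0.145, 0.15 , 0.155, 0.16 , 0.165, 0.17 , 0.175,
       0.18 , 0.185, 0.19 , 0.195]))
```

View pics/s2.png

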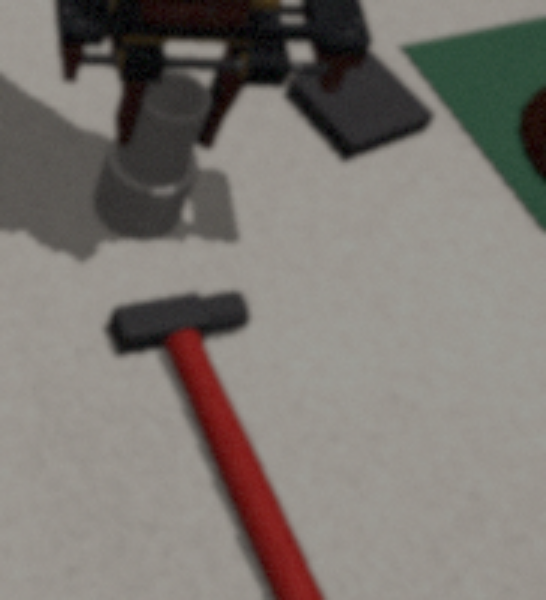

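The crop shows the narrow cup between the fingers at (165,120), with the wide cup still on the table below it. Depth puts the wide rim at 56–60 mm and the narrow rim 15 mm higher than before. I'm continuing the lift.

Request:
{"fn": "play_rows", "kwargs": {
  "steps": [
    [1,0,0,6,0,0,0],
    [1,0,0,10,0,0,0],
    [1,0,0,10,0,0,0],
    [1,0,0,10,0,0,0],
    [1,0,0,10,0,0,0],
    [1,0,0,10,0,0,0],
    [1,0,0,9,0,0,0],
    [1,0,0,0,0,0,0]
  ]
}}

```text
clock: 4.87
tcp_pos: [0.5657, 0.2628, 0.1483]
tcp_rot: [-1.573, -0.003, 1.253]
ft_force: [0.9, -0.7, -1.0]
opening: 0.0446
```

```bash
python3 - <<'E'
from h import *
print(read_state()['ft_force'], read_state()['tcp_pos'])
im,d=grab_frame("scene"); cv2.imwrite("pics/s3.png",cv2.resize(im[80:230,330:,::-1],None,fx=3,fy=3))
P=cloud("scene",d);z=P[...,2];m=(d>0)&(np.hypot(P[...,0]-.564,P[...,1]-.263)<.036)
print(np.histogram(z[m],bins=np.arange(0,.2,.005))[0])
E
```

```text
[ 0.89893032 -0.65944642 -1.01596017] [0.56571108 0.26275034 0.14826774]
[ 94  73  66  73  75  81  83  69  73  66  80 134   0   0   0   0   0   8
  41  41  39  40  48  41  45  45  40  47  42  46  78  96 105 106 115 120
 122 154  40]
```

View pics/s3.png

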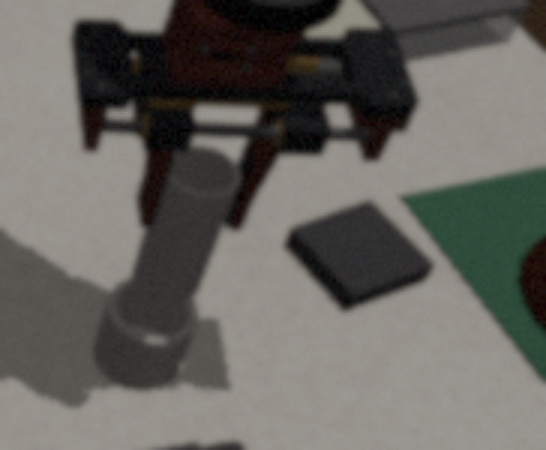

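The narrow cup is clear of the wide one, with its foot at about 86 mm. Next I carry it over the small stand.

Request:
{"fn": "play_rows", "kwargs": {
  "steps": [
    [1,-1,-8,0,0,0,0],
    [1,-2.5,-17,0,0,0,0],
    [1,-2.5,-17,0,0,0,0],
    [1,-2.5,-17,0,0,0,0],
    [1,-2.5,-17,0,0,0,0],
    [1,-2.5,-17,0,0,0,0],
    [1,-2.5,-17,0,0,0,0],
    [1,-2.5,-17,0,0,0,0]
  ]
}}

```text
clock: 5.58
tcp_pos: [0.5454, 0.1319, 0.1455]
tcp_rot: [-1.571, 0.001, 1.251]
ft_force: [0.4, 0.1, -1.6]
opening: 0.045
```

Request:
{"fn": "play_rows", "kwargs": {
  "steps": [
    [1,-2.5,-17,0,0,0,0],
    [1,-2.5,-17,0,0,0,0],
    [1,-3,-17,0,0,0,0],
    [1,-3,-17,0,0,0,0],
    [1,-3,-17,0,0,0,0],
    [1,-3,-17,0,0,0,0],
    [1,-1.7,-16,0,0,0,0],
    [1,0,-7.5,0,0,0,0]
  ]
}}

```text
clock: 6.25
tcp_pos: [0.526, 0.0053, 0.1456]
tcp_rot: [-1.571, 0.001, 1.249]
ft_force: [0.4, -0.1, -0.8]
opening: 0.0447
```

Request:
{"fn": "play_rows", "kwargs": {
  "steps": [
    [1,0,0,-10,0,0,0],
    [1,0,0,-15,0,0,0],
    [1,0,0,-15,0,0,0],
    [1,0,0,-12,0,0,0],
    [1,0,0,-6,0,0,0],
    [1,0,0,0,0,0,0],
    [1,0,0,0,0,0,0],
    [1,0,0,0,0,0,0]
  ]
}}

```text
clock: 6.92
tcp_pos: [0.5278, 0.0099, 0.0881]
tcp_rot: [-1.571, -0.0, 1.253]
ft_force: [-0.2, -1.0, -1.7]
opening: 0.0447
```

```bash
cat >> h.py <<'E'
from scipy.optimize import least_squares
def cyl(Q,r,c0):
    f=lambda p: np.hypot(Q[:,0]-p[0]-p[2]*(Q[:,2]-.05),Q[:,1]-p[1]-p[3]*(Q[:,2]-.05))-r
    s=least_squares(f,[*c0,0,0],loss='soft_l1',f_scale=.0015); return s.x.round(4),np.abs(s.fun).mean().round(4),len(Q)
E
python3 - <<'E'
from h import *
print(read_state()['ft_force'], read_state()['tcp_pos'])
im,d=grab_frame("scene"); cv2.imwrite("pics/s4.png",cv2.resize(im[80:260,150:350,::-1],None,fx=3,fy=3))
P=cloud("scene",d);z=P[...,2];m=(d>0)&(np.hypot(P[...,0]-.527,P[...,1]-.010)<.032)
print(np.histogram(z[m],bins=np.arange(0,.2,.005))[0])
k=m&(z>.03)&(z<.07); print(cyl(P[k],.0225,(.527,.010)), P[k][:,2].min())
c=P[m]; print(cyl(c[(c[:,2]>.035)&(c[:,2]<.115)],.0225,(.527,.010)))
E
```

```text
[-0.19040361 -1.0371227  -1.6715382 ] [0.52778786 0.00991464 0.08807355]
[ 68 172  51   0   0  12  35  26  28  34  35  31  29  34  33  36  42  54
  68  72  84  79  80  88  84 117  17  15  17  14   4   2   4   2   1   3
  35  38  31]
(array([ 0.5279,  0.0097,  0.0068, -0.0087]), np.float64(0.0005), 252) 0.030094413648600993
(array([ 0.5277,  0.0098,  0.0359, -0.0113]), np.float64(0.0015), 765)
```

View pics/s4.png

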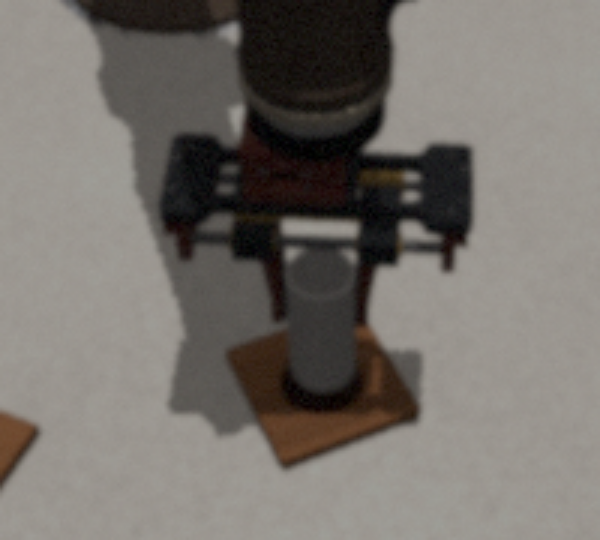

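The crop shows the narrow cup upright and centred above the well (foot at about (322,385)). Its fitted tilt is about 0.01 rad and its axis is within 1 mm of the well's. Lowering gently.

Request:
{"fn": "play_rows", "kwargs": {
  "steps": [
    [1,-0.7,0,-5,0,0,0],
    [1,0,0,-5,0,0,0],
    [1,0,0,-4,0,0,0],
    [1,0,0,-3,0,0,0],
    [1,0,0,-2,0,0,0],
    [1,0,0,-1,0,0,0],
    [1,0,0,0,0,0,0],
    [1,0,0,0,0,0,0]
  ]
}}

```text
clock: 7.63
tcp_pos: [0.5268, 0.0097, 0.0677]
tcp_rot: [-1.571, -0.0, 1.253]
ft_force: [-0.4, 0.2, -1.4]
opening: 0.0444
```

Request:
{"fn": "play_rows", "kwargs": {
  "steps": [
    [1,0,0,-0.5,0,0,0],
    [1,0,0,-0.5,0,0,0],
    [1,0,0,-0.5,0,0,0],
    [1,0,0,0,0,0,0],
    [1,0,0,0,0,0,0],
    [1,0,0,0,0,0,0]
  ]
}}

```text
clock: 8.13
tcp_pos: [0.5267, 0.0097, 0.0662]
tcp_rot: [-1.571, -0.0, 1.253]
ft_force: [0.4, 0.3, -2.0]
opening: 0.0446
```

Request:
{"fn": "play_rows", "kwargs": {
  "steps": [
    [1,0,0,-0.5,0,0,0],
    [1,0,0,-0.5,0,0,0],
    [1,0,0,0,0,0,0],
    [1,0,0,0,0,0,0]
  ]
}}

```text
clock: 8.47
tcp_pos: [0.5269, 0.0097, 0.0658]
tcp_rot: [-1.571, -0.0, 1.253]
ft_force: [-1.4, 0.4, 5.6]
opening: 0.0446
```

It is touching the well floor (+5.6 N). Now I release it gradually and retreat upward.

Request:
{"fn": "play_rows", "kwargs": {
  "steps": [
    [0.48,0,0,0.3,0,0,0],
    [0.45,0,0,0,0,0,0],
    [0.4,0,0,0,0,0,0],
    [0.2,0,0,0,0,0,0],
    [0,0,0,0,0,0,0],
    [0,0,0,0,0,0,0],
    [0,0,0,0,0,0,0],
    [0,0,0,0,0,0,0]
  ]
}}

```text
clock: 9.13
tcp_pos: [0.5267, 0.0097, 0.0654]
tcp_rot: [-1.571, -0.0, 1.253]
ft_force: [-0.2, 0.3, -0.3]
opening: 0.0827
```

Request:
{"fn": "play_rows", "kwargs": {
  "steps": [
    [0,0,0,10,0,0,0],
    [0,0,0,15,0,0,0],
    [0,0,0,20,0,0,0],
    [0,0,0,20,0,0,0],
    [0,0,0,20,0,0,0],
    [0,0,0,20,0,0,0],
    [0,0,0,10,0,0,0],
    [0,0,0,0,0,0,0]
  ]
}}

```text
clock: 9.8
tcp_pos: [0.5281, 0.0098, 0.1832]
tcp_rot: [-1.575, -0.002, 1.253]
ft_force: [0.3, 0.4, 0.6]
opening: 0.0876
```

Request:
{"fn": "play_rows", "kwargs": {
  "steps": [
    [0,2,15,0,0,0,0],
    [0,5,34,0,0,0,0],
    [0,5,34,0,0,0,0],
    [0,5,34,0,0,0,0],
    [0,5,34,0,0,0,0],
    [0,5,34,0,0,0,0],
    [0,5,34,0,0,0,0],
    [0,2,15,0,0,0,0]
  ]
}}

```text
clock: 10.47
tcp_pos: [0.5595, 0.2491, 0.1789]
tcp_rot: [-1.569, -0.001, 1.258]
ft_force: [-0.3, 0.5, 0.1]
opening: 0.0881
```

Request:
{"fn": "play_rows", "kwargs": {
  "steps": [
    [0,0,0,0,0,0,0],
    [0,0,0,0,0,0,0],
    [0,0,0,0,0,0,0]
  ]
}}

```text
clock: 10.72
tcp_pos: [0.5606, 0.2415, 0.1797]
tcp_rot: [-1.57, 0.002, 1.251]
ft_force: [-0.2, 0.1, 0.4]
opening: 0.0877
```

```bash
python3 - <<'E'
from h import *
T,s=wristpose(); im,d=grab_frame("wrist"); print(s['tcp_pos'],s['tcp_rot'])
P=wcloud(T,d); z=P[...,2]
m=(d>0)&(np.hypot(P[...,0]-.564,P[...,1]-.263)<.045)
q=P[m&(z>.052)&(z<.060)][:,:2].astype(np.float32); print("wide wrist",len(q), cv2.minEnclosingCircle(q))
im,d=grab_frame("scene"); cv2.imwrite("pics/s5.png",im[:,:,::-1])
P=cloud("scene",d);z=P[...,2]
m=(d>0)&(np.hypot(P[...,0]-.527,P[...,1]-.010)<.035)
print("narrow",cyl(P[m&(z>.02)&(z<.099)],.0225,(.527,.010)),z[m].max())
m=(d>0)&(np.hypot(P[...,0]-.564,P[...,1]-.263)<.045)
print("wide",cyl(P[m&(z>.01)&(z<.05)],.031,(.564,.263)))
E
```

```text
[0.5605934  0.24153613 0.17970448] [-1.57040915  0.00199131  1.25137942]
wide wrist 1038 ((0.5644761323928833, 0.2621506452560425), 0.03093188814818859)
narrow (array([ 0.5274,  0.0094,  0.0325, -0.0082]), np.float64(0.0013), 718) 0.10767850630413833
wide (array([ 0.5672,  0.2597,  0.0272, -0.0343]), np.float64(0.0032), 640)
```

View pics/s5.png

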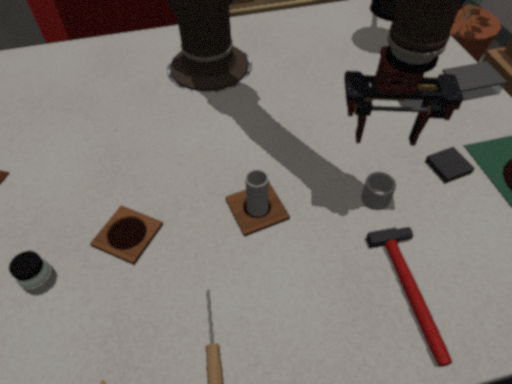

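The scene view shows the narrow cup standing in the small well at (257,195), and the wide cup alone and upright at (378,190). The wide cup's axis is about (0.5645, 0.2622), and I descend on it now.

Request:
{"fn": "play_rows", "kwargs": {
  "steps": [
    [0,2,9.2,0,0,0,0],
    [0,2,9,0,0,0,0],
    [0,0,0,-20,0,0,0],
    [0,0,0,-30,0,0,0],
    [0,0,0,-30,0,0,0],
    [0,0,0,-20,0,0,0],
    [0,0,0,-10,0,0,0],
    [0,0,0,0,0,0,0]
  ]
}}

```text
clock: 11.48
tcp_pos: [0.5634, 0.2618, 0.0681]
tcp_rot: [-1.568, 0.003, 1.253]
ft_force: [0.1, -0.1, -0.2]
opening: 0.0878
```

Request:
{"fn": "play_rows", "kwargs": {
  "steps": [
    [0,0,0,-10,0,0,0],
    [0,0,0,-12,0,0,0],
    [0,0,0,-12,0,0,0],
    [0,0,0,-10,0,0,0],
    [0,0,0,-6,0,0,0],
    [0,0,0,0,0,0,0],
    [0,0,0,0,0,0,0],
    [0,0,0,0,0,0,0]
  ]
}}

```text
clock: 12.15
tcp_pos: [0.565, 0.262, 0.0208]
tcp_rot: [-1.571, -0.0, 1.253]
ft_force: [0.3, 0.3, -0.6]
opening: 0.0879
```

Request:
{"fn": "play_rows", "kwargs": {
  "steps": [
    [0.2,0,0,0,0,0,0],
    [0.3,0,0,0,0,0,0],
    [0.4,0,0,0,0,0,0],
    [0.6,0,0,0,0,0,0],
    [1,0,0,0,0,0,0],
    [1,0,0,0,0,0,0],
    [1,0,0,0,0,0,0],
    [1,0,0,0,0,0,0]
  ],
  "grip_force": 30
}}

```text
clock: 12.82
tcp_pos: [0.5649, 0.262, 0.0207]
tcp_rot: [-1.571, -0.0, 1.253]
ft_force: [-0.5, 0.6, 2.3]
opening: 0.0615
```

Request:
{"fn": "play_rows", "kwargs": {
  "steps": [
    [1,0,0,3,0,0,0],
    [1,0,0,4,0,0,0],
    [1,0,0,4,0,0,0],
    [1,0,0,4,0,0,0],
    [1,0,0,0,0,0,0],
    [1,0,0,0,0,0,0],
    [1,0,0,0,0,0,0]
  ]
}}

```text
clock: 13.4
tcp_pos: [0.5646, 0.2619, 0.0354]
tcp_rot: [-1.571, 0.0, 1.253]
ft_force: [-1.0, 0.0, -1.9]
opening: 0.0619
```

```bash
python3 - <<'E'
from h import *
print(read_state()['ft_force'])
im,d=grab_frame("scene"); P=cloud("scene",d);z=P[...,2]
m=(d>0)&(np.hypot(P[...,0]-.569,P[...,1]-.262)<.034)&(P[...,0]>.575)
print(np.histogram(z[m],bins=np.arange(0,.1,.005))[0])
E
```

```text
[-1.04261465  0.04960205 -1.89551448]
[113   0   0  28  29  37  35  38  43  46  43  41  43  65  73   5   8  10
  10]
```

The wide cup is held and lifted, with its foot about 15 mm up and level. I raise it above the narrow cup's rim and carry it across.

Request:
{"fn": "play_rows", "kwargs": {
  "steps": [
    [1,0,0,10,0,0,0],
    [1,0,0,20,0,0,0],
    [1,0,0,25,0,0,0],
    [1,0,0,25,0,0,0],
    [1,0,0,25,0,0,0],
    [1,0,0,25,0,0,0],
    [1,0,0,20,0,0,0],
    [1,0,0,5,0,0,0]
  ]
}}

```text
clock: 14.12
tcp_pos: [0.5663, 0.2626, 0.1949]
tcp_rot: [-1.575, -0.004, 1.253]
ft_force: [0.9, 0.7, -2.1]
opening: 0.0619
```

Request:
{"fn": "play_rows", "kwargs": {
  "steps": [
    [1,-0.8,-10,0,0,0,0],
    [1,-1.7,-20,0,0,0,0],
    [1,-1.7,-22,0,0,0,0],
    [1,-1.7,-22,0,0,0,0],
    [1,-1.7,-22,0,0,0,0],
    [1,-1.7,-22,0,0,0,0],
    [1,-1.7,-22,0,0,0,0],
    [1,-1.7,-22,0,0,0,0]
  ]
}}

```text
clock: 14.78
tcp_pos: [0.5505, 0.0977, 0.1886]
tcp_rot: [-1.568, 0.002, 1.253]
ft_force: [0.2, 0.2, -2.2]
opening: 0.0617
```

Request:
{"fn": "play_rows", "kwargs": {
  "steps": [
    [1,-1.7,-22,0,0,0,0],
    [1,-1.7,-22,0,0,0,0],
    [1,-1.7,-22,0,0,0,0],
    [1,-1.7,-22,0,0,0,0],
    [1,-1.7,-22,0,0,0,0],
    [1,-1.7,-22,0,0,0,0],
    [1,-1.7,-22,0,0,0,0],
    [1,-1.7,-22,0,0,0,0]
  ]
}}

```text
clock: 15.45
tcp_pos: [0.5366, -0.0778, 0.1888]
tcp_rot: [-1.568, 0.001, 1.253]
ft_force: [0.8, -0.6, -2.1]
opening: 0.0615
```

Request:
{"fn": "play_rows", "kwargs": {
  "steps": [
    [1,-1.7,-22,0,0,0,0],
    [1,-1.7,-22,0,0,0,0],
    [1,-1.7,-22,0,0,0,0],
    [1,-1.7,-22,0,0,0,0],
    [1,-1.7,-22,0,0,0,0],
    [1,-1.7,-22,0,0,0,0],
    [1,-1.7,-22,0,0,0,0],
    [1,-1.7,-22,0,0,0,0]
  ]
}}

```text
clock: 16.12
tcp_pos: [0.5229, -0.2533, 0.1886]
tcp_rot: [-1.568, 0.0, 1.252]
ft_force: [1.3, -0.0, -2.2]
opening: 0.0614
```

Request:
{"fn": "play_rows", "kwargs": {
  "steps": [
    [1,0,-9.4,0,0,0,0],
    [1,0,0,0,0,0,0],
    [1,0,0,-10,0,0,0],
    [1,0,0,-20,0,0,0],
    [1,0,0,-25,0,0,0],
    [1,0,0,-25,0,0,0],
    [1,0,0,-25,0,0,0],
    [1,0,0,-15,0,0,0]
  ]
}}

```text
clock: 16.78
tcp_pos: [0.5236, -0.2582, 0.0669]
tcp_rot: [-1.567, -0.001, 1.256]
ft_force: [-0.4, -1.3, -2.2]
opening: 0.0614
```

Request:
{"fn": "play_rows", "kwargs": {
  "steps": [
    [1,0,0,-8,0,0,0],
    [1,0,0,-4,0,0,0],
    [1,0,0,0,0,0,0],
    [1,0,0,0,0,0,0],
    [1,0,0,0,0,0,0]
  ]
}}

```text
clock: 17.2
tcp_pos: [0.5256, -0.2616, 0.0595]
tcp_rot: [-1.573, -0.0, 1.253]
ft_force: [0.5, -0.9, -2.1]
opening: 0.0611
```

```bash
python3 - <<'E'
from h import *
s=read_state(); print(s['ft_force'],s['tcp_pos'],s['joint_pos'].round(2))
im,d=grab_frame("scene"); cv2.imwrite("pics/s6.png",cv2.resize(im[120:320,40:300,::-1],None,fx=3,fy=3))
P=cloud("scene",d);z=P[...,2]
m=(d>0)&(np.hypot(P[...,0]-.5236,P[...,1]+.2612)<.036)
print(np.histogram(z[m],bins=np.arange(0,.15,.005))[0])
n=m&(P[...,0]>.53)&(z>.04)&(z<.082); print(cyl(P[n],.031,(.5236,-.2612)))
E
```

```text
[ 0.54571526 -0.88074586 -2.12874248] [ 0.52559748 -0.26155911  0.05950549] [ 0.18  0.54  0.27  1.86 -0.2   0.77  1.81]
[132 293   0   0   0   0   0   5  73  77  72  80  69  78  76  81  71  68
 159  84  15  16   8  13  12   8   6   6   9]
(array([ 0.5255, -0.2618,  0.0031,  0.0098]), np.float64(0.0005), 364)
```

View pics/s6.png

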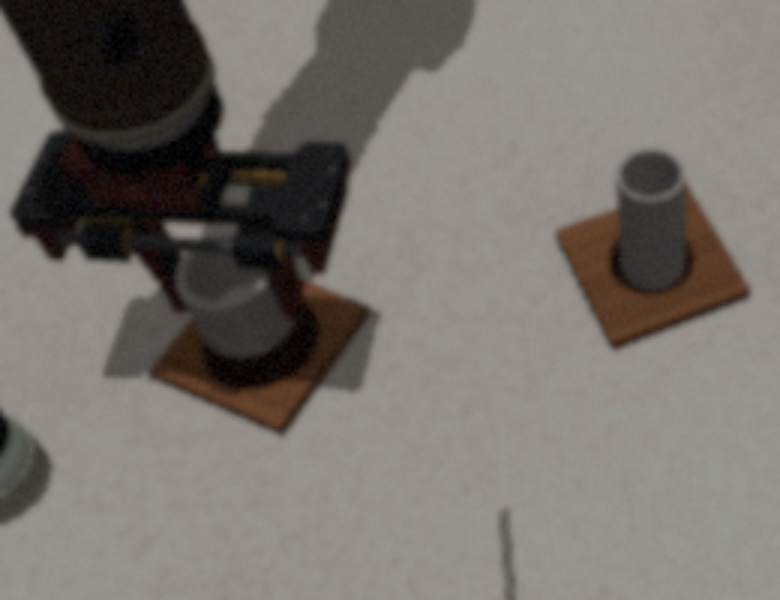

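The crop shows the wide cup level above the large well, and the narrow cup still standing in its stand at (650,220). Lowering the wide cup.

Request:
{"fn": "play_rows", "kwargs": {
  "steps": [
    [1,-0.8,0,-5,0,0,0],
    [1,0,0,-8,0,0,0],
    [1,0,0,-7,0,0,0],
    [1,0,0,-5,0,0,0],
    [1,0,0,-3,0,0,0],
    [1,0,0,-2,0,0,0],
    [1,0,0,-1,0,0,0],
    [1,0,0,0,0,0,0]
  ]
}}

```text
clock: 17.92
tcp_pos: [0.5239, -0.2615, 0.0272]
tcp_rot: [-1.57, 0.0, 1.253]
ft_force: [0.5, -0.8, -1.7]
opening: 0.0616
```

Request:
{"fn": "play_rows", "kwargs": {
  "steps": [
    [1,0,0,-0.5,0,0,0],
    [1,0,0,-0.5,0,0,0],
    [1,0,0,-0.5,0,0,0],
    [1,0,0,0,0,0,0],
    [1,0,0,0,0,0,0],
    [1,0,0,0,0,0,0]
  ]
}}

```text
clock: 18.42
tcp_pos: [0.524, -0.2615, 0.026]
tcp_rot: [-1.571, -0.0, 1.253]
ft_force: [0.4, -0.1, -2.3]
opening: 0.0617
```

Request:
{"fn": "play_rows", "kwargs": {
  "steps": [
    [1,0,0,-0.5,0,0,0],
    [1,0,0,-0.3,0,0,0],
    [1,0,0,0,0,0,0],
    [1,0,0,0,0,0,0]
  ]
}}

```text
clock: 18.75
tcp_pos: [0.5241, -0.2615, 0.0257]
tcp_rot: [-1.571, -0.0, 1.253]
ft_force: [-2.1, 1.9, 6.0]
opening: 0.0615
```

Contact with the floor (+6 N). Releasing and retreating.

Request:
{"fn": "play_rows", "kwargs": {
  "steps": [
    [0.29,0,0,0.3,0,0,0],
    [0.25,0,0,0,0,0,0],
    [0.2,0,0,0,0,0,0],
    [0.1,0,0,0,0,0,0],
    [0,0,0,0,0,0,0],
    [0,0,0,0,0,0,0],
    [0,0,0,0,0,0,0],
    [0,0,0,0,0,0,0]
  ]
}}

```text
clock: 19.42
tcp_pos: [0.524, -0.2615, 0.0254]
tcp_rot: [-1.571, -0.0, 1.253]
ft_force: [1.0, -0.3, -0.1]
opening: 0.0877
```

Request:
{"fn": "play_rows", "kwargs": {
  "steps": [
    [0,0,0,10,0,0,0],
    [0,0,0,20,0,0,0],
    [0,0,0,25,0,0,0],
    [0,0,0,25,0,0,0],
    [0,0,0,25,0,0,0],
    [0,0,0,25,0,0,0],
    [0,0,0,25,0,0,0],
    [0,0,0,25,0,0,0]
  ]
}}

```text
clock: 20.08
tcp_pos: [0.5237, -0.2616, 0.2076]
tcp_rot: [-1.571, 0.0, 1.253]
ft_force: [0.1, -0.6, 0.5]
opening: 0.0878
```

Request:
{"fn": "play_rows", "kwargs": {
  "steps": [
    [0,-30,0,10,0,0,0],
    [0,-30,0,0,0,0,0],
    [0,-30,0,0,0,0,0],
    [0,-30,0,0,0,0,0],
    [0,0,0,0,0,0,0],
    [0,0,0,0,0,0,0],
    [0,0,0,0,0,0,0]
  ]
}}

```text
clock: 20.67
tcp_pos: [0.4048, -0.2615, 0.2163]
tcp_rot: [-1.573, -0.0, 1.253]
ft_force: [0.7, -0.1, 0.3]
opening: 0.0876
```

```bash
python3 - <<'E'
from h import *
for cam in ["scene","top"]:
    im,d=grab_frame(cam); cv2.imwrite(f"pics/{cam}7.png",im[:,:,::-1])
    P=cloud(cam,d);z=P[...,2]
    for c,lo,hi,r in [((.527,.010),.098,.112,.0225),((.5236,-.2615),.055,.067,.031)]:
        q=P[(d>0)&(np.hypot(P[...,0]-c[0],P[...,1]-c[1])<.04)&(z>lo)&(z<hi)]
        if len(q)>10: print(cam,len(q),cv2.minEnclosingCircle(q[:,:2].astype(np.float32)),np.median(q[:,2]),
          "rim plane slope",np.linalg.lstsq(np.c_[q[:,:2]-q[:,:2].mean(0),np.ones(len(q))],q[:,2],rcond=None)[0].round(3))
E
```

```text
scene 173 ((0.5288538932800293, 0.008769171312451363), 0.02316591888666153) 0.10371073516915141 rim plane slope [-0.002  0.007  0.103]
scene 341 ((0.5248766541481018, -0.2599974274635315), 0.03248533234000206) 0.06026988728156091 rim plane slope [-0.009 -0.004  0.06 ]
top 127 ((0.5268774628639221, 0.010976765304803848), 0.02227049693465233) 0.10579095554543494 rim plane slope [-0.009  0.003  0.106]
top 356 ((0.5246283411979675, -0.2598884105682373), 0.03112948313355446) 0.06146650100443407 rim plane slope [-0.001  0.001  0.061]
```

View pics/scene7.png

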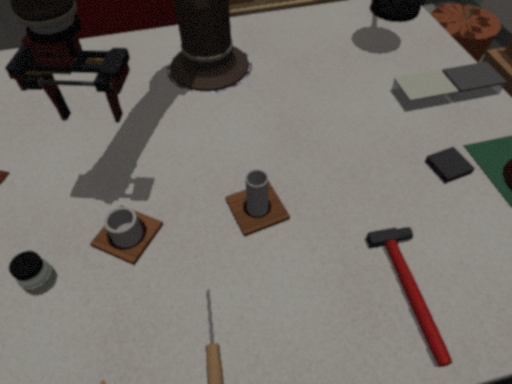

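The final view shows the narrow cup in the small well at (257,195) and the wide cup in the large well at (125,228), with the gripper clear of both. Their measured heights, tilts and centring are all within tolerance.

```bash
python3 -c "
from rig import order; print(order.job_done())"
```

```text
the job is handed in; nothing more can be done
None
```

I drew the narrow cup straight up out of the wide one and set it in the small well. I then carried the wide cup over it and set it in the large well. Each cup was lowered to light floor contact (about 6 N) before I let go, and I handed the job in at about 21 s; no verdict was reported.

My last checks, from the top and scene cameras, with the gripper clear of both cups and open:

| Cup | Off the well's axis | Rim height measured (expected) | Rim slope |
|---|---|---|---|
| Narrow | about 1–2 mm | 104–106 mm (105 mm) | below 0.01 rad |
| Wide | about 2 mm | 60–61 mm (61 mm) | below 0.01 rad |

No final check failed. The two cameras disagreed by about 2–3 mm on the narrow cup's centre and by 1–2 mm on the rim heights. Two earlier cylinder fits gave an apparent tilt of about 0.03 rad, for the narrow cup in its stand and the wide cup before I picked it up. I put that down to points from inside the cups or stray nearby points, and the final rim slopes did not show it.

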